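Shut the sample chamber and clamp its lid with the draw latch

TASK

Shut the lid of the bench test chamber, flip the latch's wire loop over so that it hooks behind the keeper on the lid, and swing the lever back and down over centre until it snaps flat and the lid is clamped onto its seal. Do not force the latch or lean on the chamber, and leave the bottles standing where they are.

Things in the scene. Friction and masses are not known exactly. Their poses are not given: they have to be found in the camera images.
- chamber: Fixed grey bench box, an open tub of bottles, 296 x 246 mm, 130 mm high, blue plinth. Origin: centre of the underside; z up; x level, from the sloping front towards the hinge; y across. The front slopes at 40 degrees, from the rim (x -25, z 130 mm) down to x -148, z 27 mm. The lid's hinge line is at x 145, z 130 mm.
- lid (a joint): Angle (rad) of the light lid: plate 170 x 240 mm, 10 mm thick, 0.3 to 0.5 kg, with a 42 mm hood down the slope at its free edge. Stays at any angle (hinge friction 0.55 N m); starts at 0.55 to 0.95. At 0.037 it rests on the springy seal (14 N per mm at the free edge); at 0 the seal is squeezed 6 mm: only the latch keeps it so. Pushing its upper face down shuts it.
- lid_edge (a point): Middle of the lid's free edge, on its upper face (8 mm above the hinge line when shut, 170 mm from it).
- latch_pivot (a point): Axis of the draw latch's lever, in mid-width of the slope, 18 mm off it, 78 mm down the slope from the rim (chamber frame x = -96, z = 94 mm). The axis is level, along the chamber's y.
- lever (a joint): Angle (rad) of the flat dark handle, 82 mm from axis to end (22 x 7 mm; last 30 mm 34 x 9 mm). 0: shut on its stop, down the slope, 44 degrees below level. Grows as it swings up towards the lid: 0.77 level, 2.34 upright, stop 2.72. Starts at 1.35 to 2.35; stays where left (0.1 N m). Once hooked: slack to 0.85, stiffest (0.7 N m) at 0.6, dead centre 0.2, then snaps to 0.
- lever_end (a point): Middle of the handle's wide end, 67 mm from the pivot.
- bail_bar (a point): Middle of the wire loop's crossbar, 8 mm thick, 92 mm long along the chamber's y, 75 mm from the loop's pivot, which is on the lever 20 mm from its axis. The loop clears the lever's end and falls by its weight. It starts leaning away from the lid on a stop 40 degrees beyond the lever; pushed over the top it falls to the lid. With the lever below about 1.7 it is too short to hook.
- keeper_seat (a point): Where the crossbar's middle lies when hooked: on the lid's hood, behind the keeper, a dark hook 40 mm wide, 16 mm high, its nose pointing up the slope and overhanging the seat by 4 mm. Site axes (lid shut): x up the slope, z off it, y across. The bar drops in 6 to 40 mm up the slope and is drawn under the nose as the lever closes.
- reagent_bottle: Loose amber bottle with a blue cap, 60 mm across, 135 mm high, beside the chamber: a bystander. Origin: centre of its underside.
- sample_jar: Loose amber jar with a blue lid, 64 mm across, 75 mm high, in front of the chamber: a bystander. Origin: centre of its underside.
- wash_bottle: Loose white bottle, 66 mm across, 150 mm high, behind the chamber: a bystander. Origin: centre of its underside.

How it is judged:
By the outcome, as a careful person would: the job done as asked, in the order asked, and still so for the second after the job is handed in, with the robot touching nothing.
It also fails if it takes over 72 s, if anything falls off the work surface, if the arm or the gripper's body presses on something with over 40 N, if the wrist force passes 120 N, or if a joint passes its speed limit or range.

ROBOT

A 6-joint arm with a two-finger parallel gripper is mounted at the origin on the work surface. World frame = base frame: x ahead of the robot, y to its left, z up, the work surface at z = 0. Lengths are in m, angles in rad, forces in N, time in s.
With the tool pointing down it reaches from about 0.2 to 0.875 m from the base axis. Payload 3.4 kg.
Tool frame: the origin (TCP) lies on the centre line of the jaws, within the pads' length; the fingertips stand 22 mm ahead of it and the grasp point (between the pads) lies 3 mm ahead of it; z points along the fingers, y is the line along which they close (so a half turn about z gives the same grasp; the last joint's range is limited). The gripper opens to 94 mm and grips with 3 to 60 N. Pads are 16 mm wide; open, the fingers measure 119 mm over their backs; the gripper's body (75 mm by 177 mm) begins 78 mm behind the grasp point.
Start: joints at [1.058, 0.276, 1.505, -0, 1.361, -0.121], TCP at [0.22, 0.531, 0.227] pointing down, gripper open.
Joint ranges: [-2.89, 2.89], [-0.75, 2.08], [0.22, 2.7], [-1.18, 4.32], [0.11, 2.71], [-2.7, 2.7]. Speed limits (rad/s): [2.57, 2.57, 3.14, 3.14, 3.14, 3.14].

INTERFACE

Orientations are given as a rotation vector (axis times angle).
In Python, from station import state, camera, finish_job gives the robot as it stands. The module is installed in compiled form; this text tells all that it offers.
- The arm moves only by the tool send_rows, never from a script. Its argument "targets" is a list that holds one entry, the list of rows, each a list of 5 numbers: the shift along the tool's x, y, z in cm, then the turn about the tool's z in degrees, then the finger opening in cm, from 0 to 9.4. In form: [[[tx, ty, tz, turn, gripper], ...]]. A call has exactly 8 rows; each row shifts and turns the commanded pose from where the row before left it, along the tool's axes as they then stand; what a row does not reach is not made up. A row lasts 1/8 s, in which the tool goes at most 62.5 mm and 10.7 degrees, less where a joint would pass 70% of its speed; a pose out of reach is approached as far as the arm can. A call is refused whole if a number of a shift passes 6.25 or a number of a turn 10.7, either way. A call with a gripper value outside its range is refused whole. The fingers move at their own pace and stop on an object; "grip_force" is the grip in N (left out, the last holds). Time passes only in rows, so rows that do not move let the fingers close, or fill a call up. It gives the time, the measured TCP pose, the force, the opening and the grip force at its end, in the units of the state.
- state(): the state, without advancing time (a new reading comes with each control period).
- camera(name): name is "scene" or "top"; returns a dict with "pixels" (384x512x3 uint8, blue, green, red), "intrinsics" (3x3 intrinsics, pixels), "extrinsics" (4x4, takes a point from world to camera coordinates). Camera axes: x right, y up, looking along -z (the intrinsics and any distortion apply to the point x, -y, -z); pixel columns grow to the right and rows downward; lengths in m; the calibration is good to about 2 mm. A picture is of the moment at which its call begins. There is no depth.
- finish_job(): hands the job in; it is judged then, once.
The state is a dict: "t": time; "q": joint angles; "dq": joint speeds; "tau": joint torques, N m; "eef_pos": TCP position; "eef_rot": TCP orientation; "force": force on the tool from outside, world axes, zero at the start; "ft_torque": the same for the moment, N m; "width": finger opening in m; "grasp_force": force on a finger pad.
Only numpy, scipy, OpenCV 4.12 (cv2) and the standard library are available. Lean on these libraries where they do the work, as an engineer would, in place of code of your own. Each camera call takes 0.05 s, during which the arm holds its last target. There are 200 camera calls.

## Working session

There is one attempt and no reset: what is moved stays moved. The work goes in short steps, Python scripts to look and compute and a tool call to move; the robot and the scene stay as the last step left them, time stands still between calls to the robot, and variables do not carry over. Pictures are saved under pics/ and viewed, at most 10 in all, crops included, and the job is handed in when it is done.

Besides the shell and the picture viewer there is one more tool, called after ">>>" by a JSON object that holds its "op" and its "data". send_rows: Moves the arm, as the interface text tells. Its arguments: {"type":"object","properties":{"targets":{"type":"array"},"grip_force":{"type":"number"}},"required":["targets"]}

```bash
mkdir -p pics
cat > h.py <<'E'
import numpy as np, cv2
from station import state, camera, finish_job
from scipy.spatial.transform import Rotation as R
def snap(n,tag):
    c=camera(n); cv2.imwrite(f'pics/{tag}.png',c['pixels']); return c
def proj(c,P):
    P=np.atleast_2d(P); p=(c['extrinsics']@np.c_[P,np.ones(len(P))].T)[:3]
    p=np.array([p[0],-p[1],-p[2]]); u=c['intrinsics']@p; return (u[:2]/u[2]).T
def ray(c,uv):
    d=np.linalg.inv(c['intrinsics'])@np.array([uv[0],uv[1],1.]); d=np.array([d[0],-d[1],-d[2]])
    E=c['extrinsics']; r=E[:3,:3].T; return -r@E[:3,3], r@d/np.linalg.norm(d)
def onz(c,uv,z):
    o,d=ray(c,uv); return o+d*(z-o[2])/d[2]
def tri(c1,u1,c2,u2):
    o1,d1=ray(c1,u1);o2,d2=ray(c2,u2)
    s=np.linalg.lstsq(np.c_[d1,-d2],o2-o1,rcond=None)[0]
    a,b=o1+s[0]*d1,o2+s[1]*d2; return (a+b)/2,np.linalg.norm(a-b)
E
python3 - <<'E'
from h import *
a=snap('scene','s0');b=snap('top','t0')
for c in(a,b): print(c['intrinsics'],ray(c,(256,192)))
im=np.hstack([cv2.resize(x['pixels'],(400,300)) for x in (a,b)])
print({k:np.round(v,3) for k,v in state().items()})
E
```

```text
[[450.29328791   0.         253.52393816]
 [  0.         450.29328791 184.70276446]
 [  0.           0.           1.        ]] (array([1.09704084, 0.09043852, 0.92198934]), array([-0.52649577, -0.00779152, -0.85014205]))
[[429.10999072   0.         248.33114611]
 [  0.         429.10999072 201.832361  ]
 [  0.           0.           1.        ]] (array([0.46505529, 0.08091314, 0.98508136]), array([ 0.12796564, -0.02034398, -0.99156993]))
{'t': np.float64(0.1), 'q': array([ 1.058,  0.277,  1.506, -0.   ,  1.361, -0.121]), 'dq': array([ 0.001, -0.001, -0.004, -0.001, -0.002, -0.002]), 'tau': array([ 0.0000e+00, -4.0546e+01, -2.3778e+01,  7.0000e-02,  3.0000e-02,
       -0.0000e+00]), 'eef_pos': array([0.219, 0.531, 0.227]), 'eef_rot': array([-6.110e-01, -3.081e+00,  2.000e-03]), 'force': array([-0.195,  0.206, -0.946]), 'ft_torque': array([0.023, 0.039, 0.003]), 'grasp_force': np.float64(0.0), 'width': np.float64(0.095)}
```

View pics/s0.png

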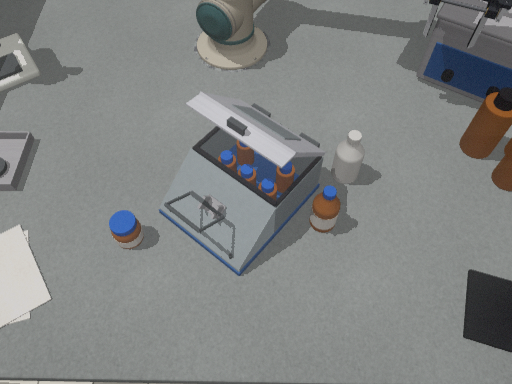

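View pics/t0.png

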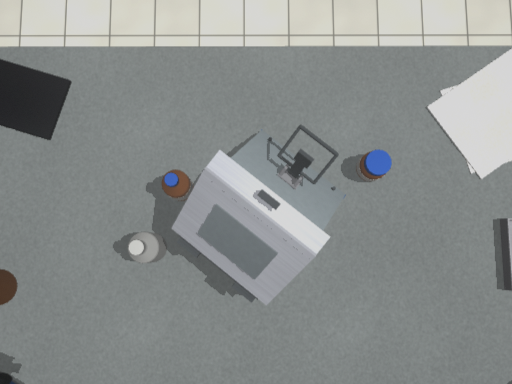

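The scene view shows the chamber at about (240,190), lid ajar, lever and loop on the slope at about (205,210). In the top view the lid is at about (250,230), with the loop at (308,155). I'll enlarge both.

Run:
```python
from h import *
def crop(f,x,y,w,h,s,o):
    im=cv2.imread(f)[y:y+h,x:x+w]; im=cv2.resize(im,None,fx=s,fy=s,interpolation=cv2.INTER_CUBIC)
    for k in range(0,w,20): cv2.putText(im,str(x+k),(k*s,10),0,.35,(0,0,255),1); cv2.line(im,(k*s,12),(k*s,18),(0,0,255))
    for k in range(0,h,20): cv2.putText(im,str(y+k),(0,k*s+4),0,.35,(0,0,255),1)
    cv2.imwrite(o,im)
crop('pics/s0.png',150,85,190,190,3,'pics/s0c.png')
crop('pics/t0.png',165,115,190,195,3,'pics/t0c.png')
```

```text
(no output)
```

View pics/s0c.png

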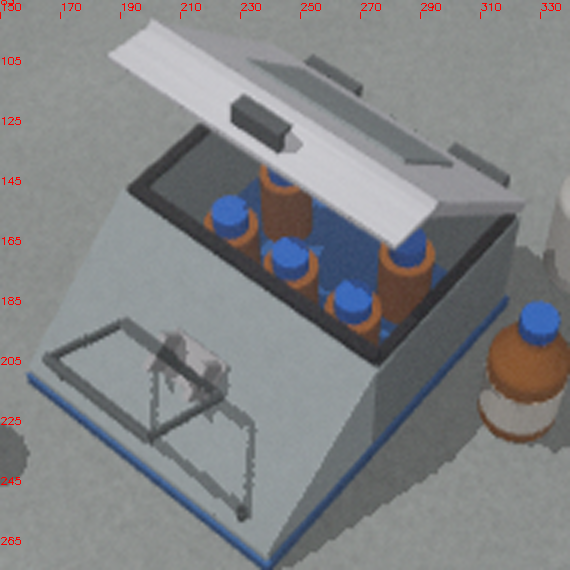

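View pics/t0c.png

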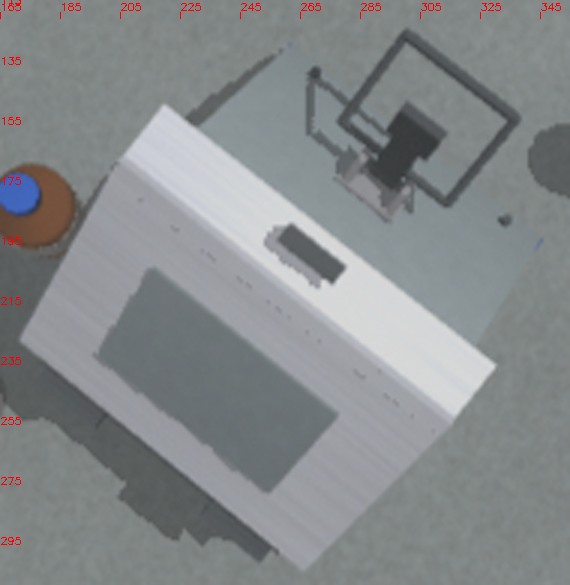

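The crops show the plinth's corners in the scene at (159,211), (239,274) and (319,185), the rim's front corners at (194,149) and (276,206), and the loop corners at (165,204), (191,192), (224,217), (200,230). In the top view, the loop corners are (300,126), (337,154), (314,183), (279,156) and the lever end is at (305,155).

Run:
```python
from h import *
a=camera('scene');b=camera('top')
for uv in[(159,211),(239,274.5),(319.5,185)]: print('z0',onz(a,uv,0).round(3))
for uv in[(193,148),(277,206),(323,156)]: print('z130',onz(a,uv,.13).round(3))
print('top dirs',onz(b,(256,100),0).round(3),onz(b,(356,192),0).round(3))
# lid free edge upper (fold) and lower hood edge, both ends; keeper
for n,u,v in[('loopA',(300.5,126),(200,230)),('loopA2',(300.5,126),(165,204)),('B1',(337,154.5),(165,204)),('B2',(337,154.5),(200,230)),
 ('C',(279,156),(224,217)),('D',(314,183),(191,192)),('hoodL',(219.5,150),(281.5,166.5)),('hoodR',(329.5,237),(187,103)),('foldL',(206,169),(296,153)),('foldR',(317,253),(201,91.5))]:
    print(n,*[np.round(x,3) for x in tri(b,u,a,v)])
```

```text
z0 [ 0.582 -0.145  0.   ]
z0 [0.736 0.048 0.   ]
z0 [0.504 0.236 0.   ]
z130 [ 0.494 -0.058  0.13 ]
z130 [0.639 0.126 0.13 ]
z130 [0.512 0.228 0.13 ]
top dirs [0.812 0.06  0.   ] [ 0.592 -0.171  0.   ]
loopA [ 0.706 -0.024  0.149] 0.003
loopA2 [ 0.69  -0.048  0.222] 0.063
B1 [ 0.648 -0.098  0.147] 0.0
B2 [ 0.664 -0.072  0.082] 0.078
C [0.654 0.016 0.107] 0.003
D [ 0.596 -0.056  0.11 ] 0.002
hoodL [0.632 0.129 0.259] 0.001
hoodR [ 0.482 -0.056  0.26 ] 0.002
foldL [0.599 0.154 0.256] 0.005
foldR [ 0.455 -0.032  0.265] 0.006
```

```bash
cat >> h.py <<'E'
yaw=np.deg2rad(141.3); C0=np.array([.545,.047]); 
XH=np.array([np.cos(yaw),np.sin(yaw)]); YH=np.array([-XH[1],XH[0]])
def w2c(P): P=np.asarray(P); d=P[:2]-C0; return np.array([d@XH,d@YH,P[2]])
def c2w(P): return np.r_[C0+P[0]*XH+P[1]*YH,P[2]]
def where():
    s=state(); T=R.from_rotvec(s['eef_rot']); p=s['eef_pos']+.022*T.as_matrix()[:,2]
    return s,T.as_matrix(),w2c(p)
def rep(*tg):
    s,T,tip=where(); print('t',round(s['t'],2),'tip(ch,mm)',(tip*1e3).round(1),'F',s['force'].round(1),'Fch',np.round([s['force'][:2]@XH,s['force'][:2]@YH],1))
    xc=np.r_[XH,0];  print('tool x in ch',np.round([T[:2,0]@XH,T[:2,0]@YH],3),'turn to align deg',np.round(np.rad2deg(np.arctan2(*(lambda v:(v[1],v[0]))(T.T@xc))),1))
    p=c2w(tip)
    for g in tg:
        g=np.array(g)/1e3; w=c2w(g); print('to',g*1e3,'tool cm',((T.T@(w-p))*100).round(2)); p=w
E
python3 - <<'E'
from h import *
rep((45,0,310),(45,0,250))
a=camera('scene');b=camera('top')
for n,p in dict(front1=(-148,123,0),front2=(-148,-123,0),back=(148,-123,0),rim1=(-25,123,130),rim2=(-25,-123,130),piv=(-96,0,94)).items():
    w=c2w(np.array(p)/1e3); print(n,proj(a,w).round(1),proj(b,w).round(1))
for n,u in dict(A=(.706,-.024,.149),B=(.648,-.098,.147),C=(.654,.016,.107),D=(.596,-.056,.11)).items(): print(n,(w2c(u)*1e3).round(1))
print('lever end',[ (w2c(onz(b,(305,155),z))*1e3).round() for z in (.16,.17)])
E
```

```text
t 0.2 tip(ch,mm) [ 556.8 -174.3  205. ] F [-0.6  0.9 -0.7] Fch [ 1.  -0.4]
tool x in ch [0.96 0.28] turn to align deg 16.3
to [ 45.   0. 310.] tool cm [-44.26 -31.07 -10.48]
to [ 45.   0. 250.] tool cm [-0.    0.01  6.  ]
front1 [[160.4 211.7]] [[343.4 195.5]]
front2 [[239.9 275.2]] [[260.1 130.7]]
back [[319.4 185.9]] [[179.9 229.3]]
rim1 [[190.1 145.5]] [[320.6 235.7]]
rim2 [[277.6 206.9]] [[224.3 159.7]]
piv [[210.6 205.7]] [[291.9 173.1]]
A [-170.   -45.3  149. ]
B [-171.    48.8  147. ]
C [-104.4  -44.   107. ]
D [-104.2   48.5  110. ]
lever end [array([-127.,   -0.,  160.]), array([-124.,   -0.,  170.])]
```

>>> {"op": "send_rows", "data": {"targets": [[[0,0,-5.2,8.1,0],[0,0,-5.2,8.2,0],[-3.5,-1.2,0,0,0],[-4.3,-1.45,0,0,0],[-4.3,-1.45,0,0,0],[-4.3,-1.45,0,0,0],[-4.3,-1.45,0,0,0],[-4.3,-1.45,0,0,0]]]}}

```text
t: 1.3
eef_pos: [0.3622, 0.3078, 0.3316]
eef_rot: [1.042, 2.963, 0.001]
force: [0.6, -0.5, -0.2]
width: 0.0178
grasp_force: 0.0
```

```bash
python3 -c "
from h import *
rep((45,0,310),(45,0,250))"
```

```text
t 1.3 tip(ch,mm) [305.7 -89.3 309.6] F [ 0.6 -0.5 -0.2] Fch [-0.8 -0. ]
tool x in ch [ 1.    -0.001] turn to align deg -0.0
to [ 45.   0. 310.] tool cm [-26.07  -8.91  -0.04]
to [ 45.   0. 250.] tool cm [ 0. -0.  6.]
```

>>> {"op": "send_rows", "data": {"targets": [[[-4.3,-1.5,0,0,0],[-4.3,-1.5,0,0,0],[-4.3,-1.5,0,0,0],[-4.3,-1.5,0,0,0],[-4.3,-1.5,0,0,0],[-4.5,-1.4,0,0,0],[0,0,3,0,0],[0,0,2.5,0,0]]]}}

```text
t: 2.3
eef_pos: [0.509, 0.0761, 0.2755]
eef_rot: [-1.045, -2.963, -0.0]
force: [1.0, 0.6, -0.4]
width: 0.0006
grasp_force: 0.0
```

```bash
python3 -c "
from h import *
rep((45,0,250),(0,0,160))
for th in (.77,.6,.45,.3,.15,.037):
  d=.1+.045*(.77-th)/.733; print(th,round(145-d*1e3),(130+8/np.cos(th)+1e3*d*np.tan(th)).round(1))"
```

```text
t 2.3 tip(ch,mm) [ 4.630e+01 -2.000e-01  2.535e+02] F [ 1.   0.6 -0.4] Fch [-0.4 -1.1]
tool x in ch [ 1.    -0.003] turn to align deg -0.1
to [ 45.   0. 250.] tool cm [-0.13 -0.02  0.35]
to [  0.   0. 160.] tool cm [-4.5   0.01  9.  ]
0.77 45 238.1
0.6 35 215.2
0.45 25 196.7
0.3 16 178.2
0.15 7 159.0
0.037 0 143.4
```

>>> {"op": "send_rows", "data": {"targets": [[[0,0,1.0,0,0],[-0.3,0,1.0,0,0],[-0.6,0,1.2,0,0],[-0.6,0,1.2,0,0],[-0.6,0,1.2,0,0],[-0.6,0,1.2,0,0],[-0.6,0,1.2,0,0],[-0.6,0,1.0,0,0]]]}}

```text
t: 3.3
eef_pos: [0.5384, 0.0525, 0.1851]
eef_rot: [-1.041, -2.961, 0.001]
force: [-1.3, 0.6, 1.8]
width: 0.0003
grasp_force: 0.6
```

```bash
python3 -c "
from h import *
rep((0,0,145))"
```

```text
t 3.3 tip(ch,mm) [ 8.600e+00 -1.000e-01  1.631e+02] F [-1.3  0.6  1.8] Fch [1.4 0.3]
tool x in ch [ 1.    -0.001] turn to align deg -0.1
to [  0.   0. 145.] tool cm [-0.87 -0.01  1.81]
```

>>> {"op": "send_rows", "data": {"targets": [[[-0.3,0,0.5,0,0],[-0.3,0,0.5,0,0],[-0.2,0,0.4,0,0],[0,0,0.3,0,0],[0,0,0.15,0,0],[0,0,0.1,0,0],[0,0,0,0,0],[0,0,0,0,0]]]}}

```text
t: 4.3
eef_pos: [0.5456, 0.0476, 0.1671]
eef_rot: [1.042, 2.963, 0.0]
force: [1.4, -0.4, 1.1]
width: 0.0006
grasp_force: 0.5
```

```bash
python3 -c "
from h import *
rep((0,0,145))"
```

```text
t 4.3 tip(ch,mm) [-1.000e-01 -8.000e-01  1.451e+02] F [ 1.4 -0.4  1.1] Fch [-1.4 -0.5]
tool x in ch [ 1.    -0.001] turn to align deg -0.0
to [  0.   0. 145.] tool cm [ 0.01 -0.08  0.01]
```

>>> {"op": "send_rows", "data": {"targets": [[[0,0,0.1,0,0],[0,0,0.1,0,0],[0,0,0.1,0,0],[0,0,0,0,0],[0,0,0,0,0],[0,0,0,0,0],[0,0,0,0,0],[0,0,0,0,0]]]}}

```text
t: 5.3
eef_pos: [0.5458, 0.0475, 0.1651]
eef_rot: [1.042, 2.962, 0.001]
force: [-0.7, -1.6, 6.6]
width: 0.0003
grasp_force: 3.5
```

```bash
python3 -c "
from h import *
rep((0,0,145))"
```

```text
t 5.3 tip(ch,mm) [ -0.3  -0.9 143.1] F [-0.7 -1.6  6.6] Fch [-0.5  1.7]
tool x in ch [ 1.    -0.001] turn to align deg -0.0
to [  0.   0. 145.] tool cm [ 0.03 -0.09 -0.19]
```

>>> {"op": "send_rows", "data": {"targets": [[[0,0,-4,0,0],[0,0,-4,0,0],[0,0,-4,0,0],[-5.1,0.8,0,0,0],[-5.1,0.8,0,0,0],[-5.1,0.8,0,0,0],[-5.1,0.8,0,0,0],[0,0,0,0,0]]]}}

```text
t: 6.3
eef_pos: [0.7264, -0.0572, 0.2803]
eef_rot: [-1.044, -2.959, 0.001]
force: [-1.0, 0.8, 0.2]
width: 0.0005
grasp_force: 0.0
```

```bash
python3 -c "
from h import *
rep((-205,-33,135))
b=snap('top','t1');a=snap('scene','s1')
im=np.hstack([cv2.resize(b['pixels'][115:265,215:355],None,fx=2.8,fy=2.8),cv2.resize(a['pixels'][95:245,150:290],None,fx=2.8,fy=2.8)]);cv2.imwrite('pics/m1.png',im)
print(w2c(onz(b,(376,162),.075)))"
```

```text
t 6.3 tip(ch,mm) [-206.7  -32.   258.3] F [-1.   0.8  0.2] Fch [ 1.2 -0. ]
tool x in ch [ 1.    -0.003] turn to align deg -0.2
to [-205.  -33.  135.] tool cm [ 0.13  0.12 12.33]
[-0.23211359  0.12627005  0.075     ]
```

View pics/m1.png

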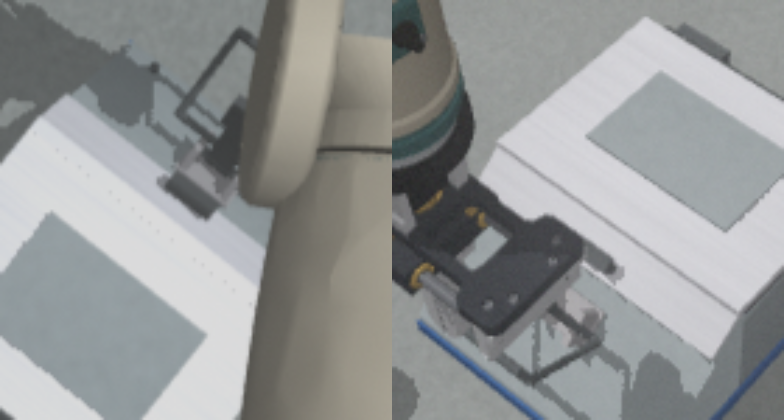

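The lid now lies shut on its seal: the hood is in place in the right half, and the keeper is at about (600,262). The loop still leans forward. Next I lower the tool in front of the loop bar.

>>> {"op": "send_rows", "data": {"targets": [[[0,0.4,3,0,0],[0,0,3.1,0,0],[0,0,3.1,0,0],[0,0,3.1,0,0],[0.5,0,0,0,0],[0.8,0,0,0,0],[0.5,0,0,0,0],[0,0,0,0,0]]]}}

```text
t: 7.4
eef_pos: [0.7131, -0.0404, 0.1627]
eef_rot: [1.041, 2.962, 0.001]
force: [-0.4, -0.4, 0.5]
width: 0.0007
grasp_force: 0.0
```

```bash
python3 -c "
from h import *
rep((-178,-36,134),(-167,-36,148),(-151,-36,160),(-132,-36,168),(-114,-36,171),(-94,-36,168))"
```

```text
t 7.4 tip(ch,mm) [-185.9  -37.   140.7] F [-0.4 -0.4  0.5] Fch [0.  0.6]
tool x in ch [ 1. -0.] turn to align deg -0.0
to [-178.  -36.  134.] tool cm [ 0.79 -0.1   0.67]
to [-167.  -36.  148.] tool cm [ 1.1  0.  -1.4]
to [-151.  -36.  160.] tool cm [ 1.6  0.  -1.2]
to [-132.  -36.  168.] tool cm [ 1.9  0.  -0.8]
to [-114.  -36.  171.] tool cm [ 1.8 -0.  -0.3]
to [-94. -36. 168.] tool cm [ 2.  -0.   0.3]
```

>>> {"op": "send_rows", "data": {"targets": [[[0,0,0.7,0,0],[0.8,0,0,0,0],[0.55,0,-0.7,0,0],[0.55,0,-0.7,0,0],[0.8,0,-0.6,0,0],[0.8,0,-0.6,0,0],[0.95,0,-0.4,0,0],[0.95,0,-0.4,0,0]]]}}

```text
t: 8.4
eef_pos: [0.6696, -0.0063, 0.1875]
eef_rot: [-1.041, -2.962, 0.0]
force: [-0.2, 0.4, -0.3]
width: 0.0005
grasp_force: 0.1
```

```bash
python3 -c "
from h import *
rep((-132,-36,168),(-114,-36,171),(-94,-36,168))
a=snap('scene','s2');cv2.imwrite('pics/m2.png',cv2.resize(a['pixels'][95:245,150:290],None,fx=4,fy=4))"
```

```text
t 8.4 tip(ch,mm) [-130.5  -36.3  165.5] F [-0.2  0.4 -0.3] Fch [ 0.4 -0.2]
tool x in ch [ 1.    -0.001] turn to align deg -0.0
to [-132.  -36.  168.] tool cm [-0.15 -0.03 -0.25]
to [-114.  -36.  171.] tool cm [ 1.8 -0.  -0.3]
to [-94. -36. 168.] tool cm [ 2.  -0.   0.3]
```

View pics/m2.png

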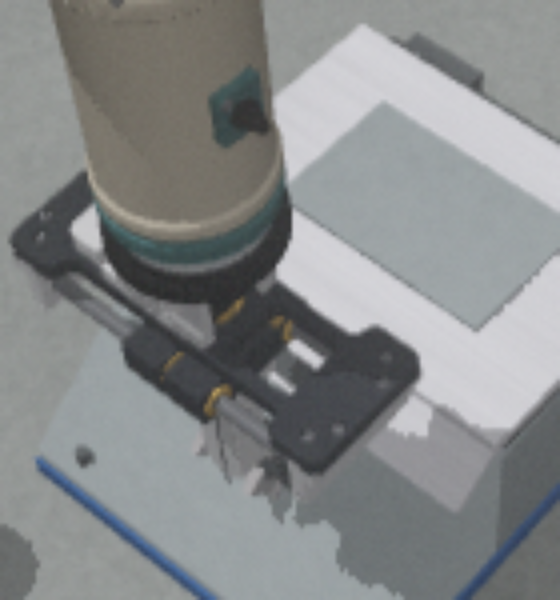

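The gripper hides the loop, but nothing dark remains at the front of the slope, so the loop is riding up with the finger. I continue over the top.

>>> {"op": "send_rows", "data": {"targets": [[[0.9,0,-0.3,0,0],[0.9,0,-0.2,0,0],[0.9,0,0,0,0],[0.9,0,0.2,0,0],[0,0,0,0,0],[-1,0,-3,0,0],[-3,0,-4,0,0],[-5,0,-3,0,0]]]}}

```text
t: 9.45
eef_pos: [0.7136, -0.0405, 0.2937]
eef_rot: [1.039, 2.962, 0.001]
force: [0.9, -0.8, 0.6]
width: 0.0004
grasp_force: 0.0
```

>>> {"op": "send_rows", "data": {"targets": [[[-3,3,-2,0,0],[0,5,0,0,0],[0,5,0,0,0],[0,5,0,0,0],[0,0,0,0,0],[0,0,0,0,0],[0,0,0,0,0],[0,0,0,0,0]]]}}

```text
t: 10.45
eef_pos: [0.8485, 0.0793, 0.3125]
eef_rot: [1.044, 2.962, 0.001]
force: [0.1, -0.5, 0.1]
width: 0.0004
grasp_force: 0.0
```

```bash
python3 -c "
from h import *
rep((-80,0,250))
b=snap('top','t3');a=snap('scene','s3')
im=np.hstack([cv2.resize(b['pixels'][115:255,215:345],None,fx=3,fy=3),cv2.resize(a['pixels'][115:255,155:285],None,fx=3,fy=3)]);cv2.imwrite('pics/m3.png',im)"
```

```text
t 10.45 tip(ch,mm) [-216.6 -215.   290.5] F [ 0.1 -0.5  0.1] Fch [-0.4  0.4]
tool x in ch [ 1.    -0.002] turn to align deg -0.1
to [-80.   0. 250.] tool cm [ 13.62 -21.53   4.02]
```

View pics/m3.png

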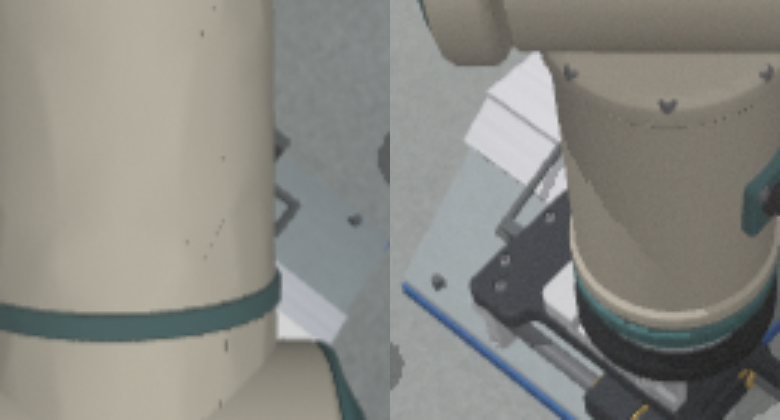

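The loop has gone over and its near leg now runs toward the hood, at about (500,235) to (560,150) in the right half. The arm hides the rest, so I move back for a clear look.

>>> {"op": "send_rows", "data": {"targets": [[[4.6,-1.6,0,0,0],[4.6,-1.6,0,0,0],[4.6,-1.6,0,0,0],[4.6,-1.6,0,0,0],[4.6,-1.6,0,0,0],[4.6,-1.6,0,0,0],[4,0,0,0,0],[0,0,0,0,0]]]}}

```text
t: 11.55
eef_pos: [0.5401, 0.2047, 0.3125]
eef_rot: [1.038, 2.964, 0.002]
force: [0.2, -0.6, -0.1]
width: 0.0003
grasp_force: 0.0
```

```bash
python3 -c "
from h import *
rep((-90,0,250))
b=snap('top','t4');a=snap('scene','s4')
im=np.hstack([cv2.resize(b['pixels'][115:255,215:345],None,fx=3,fy=3,interpolation=2),cv2.resize(a['pixels'][115:255,155:285],None,fx=3,fy=3,interpolation=2)]);cv2.imwrite('pics/m4.png',im)"
```

```text
t 11.55 tip(ch,mm) [ 102.5 -120.   290.5] F [ 0.2 -0.6 -0.1] Fch [-0.6  0.4]
tool x in ch [1.    0.002] turn to align deg 0.1
to [-90.   0. 250.] tool cm [-19.22 -12.04   4.04]
```

View pics/m4.png

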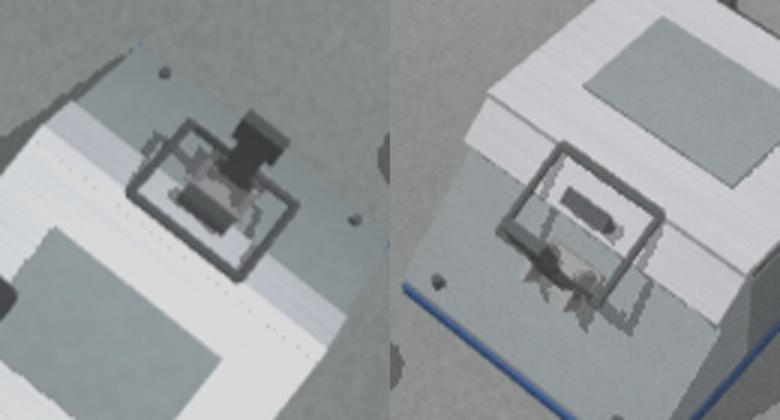

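Top-left half: the loop surrounds the keeper with its bar at (130,192)–(240,279), and the lever's end is at (262,140). Right half: the bar is at (565,145)–(662,215), upslope of the keeper. I measure the bar and lever positions.

```bash
python3 -c "
from h import *
b=camera('top');a=camera('scene')
T=lambda u:(u[0]/3+215,u[1]/3+115)
S=lambda u:((u[0]-390)/3+155,u[1]/3+115)
for u,v in(((130,192),(662,215)),((240,279),(565,145)),((190,124),(600,303)),((297,206),(502,230))):
  p,e=tri(b,T(u),a,S(v)); print((w2c(p)*1e3).round(1),round(e,4))
for th in np.arange(1.7,2.4,.1):
  f=th-.77; P=c2w(np.array([-96-67*np.cos(f),0,94+67*np.sin(f)])/1e3); E=c2w(np.array([-96-82*np.cos(f),0,94+82*np.sin(f)])/1e3)
  q=proj(b,[P,E]); r=proj(a,[P,E]); print(th.round(1),((q-[215,115])*3).round().tolist(),((r-[155,115])*3+[390,0]).round().tolist())
"
```

```text
[-34.7 -44.9 140. ] 0.003
[-34.   47.2 139.8] 0.0048
[-101.9  -44.8  109.3] 0.0039
[-102.5   47.9  109.7] 0.0044
1.7 [[276.0, 114.0], [287.0, 99.0]] [[509.0, 272.0], [497.0, 272.0]]
1.8 [[272.0, 119.0], [282.0, 106.0]] [[514.0, 263.0], [504.0, 261.0]]
1.9 [[267.0, 125.0], [276.0, 113.0]] [[520.0, 255.0], [511.0, 251.0]]
2.0 [[262.0, 131.0], [269.0, 121.0]] [[526.0, 247.0], [518.0, 241.0]]
2.1 [[256.0, 138.0], [262.0, 130.0]] [[532.0, 239.0], [526.0, 231.0]]
2.2 [[250.0, 146.0], [255.0, 139.0]] [[539.0, 232.0], [534.0, 222.0]]
2.3 [[244.0, 153.0], [247.0, 148.0]] [[545.0, 224.0], [543.0, 213.0]]
```

```bash
python3 -c "
from h import *
L=[(-90,0,230),(-90,0,150)]
for th,r in((2.05,62),(1.7,64),(1.35,66),(1.05,68),(.8,70),(.6,56),(.4,58),(.2,60),(0,62)):
  f=th-.77; s=8 if f>0 else -8
  L.append((-96-r*np.cos(f)+4.5*np.sin(f)+s,0,94+r*np.sin(f)+4.5*np.cos(f)))
  print(th,np.round(L[-1]))
rep(*L)"
```

```text
2.05 [-101.    0.  155.]
1.7 [-123.    0.  148.]
1.35 [-141.    0.  134.]
1.05 [-152.    0.  117.]
0.8 [-158.    0.  101.]
0.6 [-160.    0.   89.]
0.4 [-160.    0.   77.]
0.2 [-157.    0.   65.]
0 [-152.    0.   54.]
t 11.75 tip(ch,mm) [  98.8 -120.7  289. ] F [ 0.  -0.3  0.8] Fch [-0.2  0.2]
tool x in ch [ 1.    -0.002] turn to align deg -0.1
to [-90.   0. 230.] tool cm [-18.89 -12.04   5.91]
to [-90.   0. 150.] tool cm [ 0.01 -0.    8.  ]
to [-101.46527163    0.          154.68720178] tool cm [-1.15  0.   -0.47]
to [-122.65408513    0.          147.99392914] tool cm [-2.12  0.    0.67]
to [-140.74042718    0.          133.93366175] tool cm [-1.81  0.    1.41]
to [-152.10816939    0.          117.11693357] tool cm [-1.14  0.    1.68]
to [-157.83352261    0.          100.59766017] tool cm [-0.57  0.    1.65]
to [-159.95406752    0.           88.9609199 ] tool cm [-0.21  0.    1.16]
to [-159.70225549    0.           77.221778  ] tool cm [ 0.03 -0.    1.17]
to [-156.94240273    0.           65.41063146] tool cm [ 0.28 -0.    1.18]
to [-151.64307009    0.           54.07021322] tool cm [ 0.53 -0.    1.13]
```

>>> {"op": "send_rows", "data": {"targets": [[[-3.1,-2,0,0,0],[-3.1,-2,0,0,0],[-3.1,-2,0,0,0],[-3.1,-2,0,0,0],[-3.1,-2,0,0,0],[-3.2,-2,0,0,0],[0,0,3,0,0],[0,0,2,0,0]]]}}

```text
t: 12.75
eef_pos: [0.6139, -0.009, 0.259]
eef_rot: [-1.046, -2.961, 0.001]
force: [0.2, -0.4, 0.2]
width: 0.0004
grasp_force: 0.0
```

```bash
python3 -c "
from h import *
rep((-90,0,150))"
```

```text
t 12.75 tip(ch,mm) [-88.8   0.7 237. ] F [ 0.2 -0.4  0.2] Fch [-0.3  0.2]
tool x in ch [ 1.    -0.004] turn to align deg -0.2
to [-90.   0. 150.] tool cm [-0.13  0.08  8.7 ]
```

>>> {"op": "send_rows", "data": {"targets": [[[0,0,2,0,0],[0,0,2,0,0],[0,0,2,0,0],[0,0,1.5,0,0],[0,0,1.0,0,0],[0,0,0,0,0],[-0.5,0,0,0,0],[-0.5,0,0,0,0]]]}}

```text
t: 13.75
eef_pos: [0.6219, -0.0135, 0.1769]
eef_rot: [1.041, 2.962, 0.001]
force: [-0.5, -0.1, -0.2]
width: 0.0006
grasp_force: 0.0
```

```bash
python3 -c "
from h import *
rep((-123,0,148),(-141,0,134))"
```

```text
t 13.75 tip(ch,mm) [-97.9  -0.9 154.9] F [-0.5 -0.1 -0.2] Fch [0.4 0.4]
tool x in ch [ 1.    -0.001] turn to align deg -0.0
to [-123.    0.  148.] tool cm [-2.51 -0.09  0.69]
to [-141.    0.  134.] tool cm [-1.8 -0.   1.4]
```

>>> {"op": "send_rows", "data": {"targets": [[[-0.6,0,0.1,0,0],[-0.6,0,0.2,0,0],[-0.6,0,0.2,0,0],[-0.7,0,0.3,0,0],[-0.6,0,0.4,0,0],[-0.6,0,0.5,0,0],[-0.6,0,0.5,0,0],[0,0,0,0,0]]]}}

```text
t: 14.75
eef_pos: [0.6548, -0.0408, 0.1531]
eef_rot: [-1.042, -2.963, 0.001]
force: [0.5, -0.6, -0.1]
width: 0.0003
grasp_force: 0.0
```

```bash
python3 -c "
from h import *
rep((-152,0,117),(-158,0,101))
b=snap('top','t5');a=snap('scene','s5')
im=np.hstack([cv2.resize(b['pixels'][115:255,215:345],None,fx=3,fy=3,interpolation=2),cv2.resize(a['pixels'][115:255,155:285],None,fx=3,fy=3,interpolation=2)]);cv2.imwrite('pics/m5.png',im)"
```

```text
t 14.75 tip(ch,mm) [-1.406e+02 -1.000e-01  1.311e+02] F [ 0.5 -0.6 -0.1] Fch [-0.8  0.1]
tool x in ch [ 1.    -0.001] turn to align deg -0.1
to [-152.    0.  117.] tool cm [-1.14 -0.01  1.41]
to [-158.    0.  101.] tool cm [-0.6  0.   1.6]
```

View pics/m5.png

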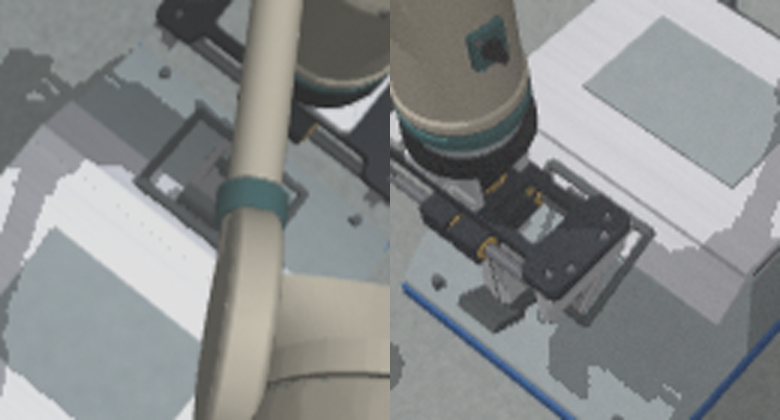

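The lever's wide end now lies forward at about (495,305) in the right half. The loop's bar still rests on the hood upslope of the keeper, at about (140,183) on the left. I keep pushing, feeling the force.

>>> {"op": "send_rows", "data": {"targets": [[[-0.4,0,0.4,0,0],[-0.4,0,0.5,0,0],[-0.3,0,0.5,0,0],[-0.3,0,0.5,0,0],[-0.2,0,0.5,0,0],[-0.2,0,0.5,0,0],[0,0,0,0,0],[0,0,0,0,0]]]}}

```text
t: 15.85
eef_pos: [0.6689, -0.0515, 0.125]
eef_rot: [1.042, 2.963, -0.0]
force: [-0.6, -0.0, -0.5]
width: 0.0005
grasp_force: 0.0
```

```bash
python3 -c "
from h import *
rep((-160,0,89),(-160,0,77))
b=snap('top','t6')
m=(b['pixels'].max(2)<75).astype(np.uint8)
"
```

```text
t 15.85 tip(ch,mm) [-158.3   -0.5  103. ] F [-0.6 -0.  -0.5] Fch [0.5 0.4]
tool x in ch [ 1.    -0.001] turn to align deg -0.0
to [-160.    0.   89.] tool cm [-0.17 -0.05  1.4 ]
to [-160.    0.   77.] tool cm [ 0.  -0.   1.2]
```

>>> {"op": "send_rows", "data": {"targets": [[[-0.1,0,0.3,0,0],[-0.1,0,0.3,0,0],[0,0,0.3,0,0],[0,0,0.3,0,0],[0,0,0.2,0,0],[0,0,0.2,0,0],[0,0,0,0,0],[0,0,0,0,0]]]}}

```text
t: 16.9
eef_pos: [0.6697, -0.052, 0.1101]
eef_rot: [-1.042, -2.963, -0.001]
force: [-2.6, 1.9, 7.9]
width: 0.0006
grasp_force: 3.5
```

```bash
python3 -c "
from h import *
rep((-160,0,77),(-157,0,65))
"
```

```text
t 16.9 tip(ch,mm) [-159.2   -0.8   88.1] F [-2.6  1.9  7.9] Fch [3.2 0.2]
tool x in ch [ 1.    -0.001] turn to align deg -0.0
to [-160.    0.   77.] tool cm [-0.08 -0.08  1.11]
to [-157.    0.   65.] tool cm [ 0.3 -0.   1.2]
```

>>> {"op": "send_rows", "data": {"targets": [[[0,0,0.3,0,0],[0,0,0.3,0,0],[0,0,0.3,0,0],[0,0,0.3,0,0],[0.1,0,0.3,0,0],[0.1,0,0.3,0,0],[0.1,0,0.3,0,0],[0.1,0,0.3,0,0]]]}}

```text
t: 17.9
eef_pos: [0.6672, -0.0502, 0.0846]
eef_rot: [1.042, 2.963, 0.0]
force: [0.8, 0.2, 1.9]
width: 0.0002
grasp_force: 0.3
```

```bash
python3 -c "
from h import *
rep((-152,0,54))
"
```

```text
t 17.9 tip(ch,mm) [-156.1   -0.5   62.6] F [0.8 0.2 1.9] Fch [-0.5 -0.6]
tool x in ch [ 1.    -0.001] turn to align deg -0.1
to [-152.    0.   54.] tool cm [ 0.41 -0.05  0.86]
```

>>> {"op": "send_rows", "data": {"targets": [[[0.1,0,0.2,0,0],[0.1,0,0.2,0,0],[0.1,0,0.2,0,0],[0.1,0,0.2,0,0],[0,0,0.1,0,0],[0,0,0,0,0],[0,0,0,0,0],[0,0,0,0,0]]]}}

```text
t: 18.9
eef_pos: [0.6653, -0.0484, 0.0775]
eef_rot: [1.041, 2.96, -0.0]
force: [0.6, -1.1, 5.3]
width: 0.0006
grasp_force: 2.3
```

```bash
python3 -c "
from h import *
rep((-152,0,54))
"
```

```text
t 18.9 tip(ch,mm) [-153.6   -0.8   55.5] F [ 0.6 -1.1  5.3] Fch [-1.1  0.5]
tool x in ch [ 1.    -0.001] turn to align deg -0.0
to [-152.    0.   54.] tool cm [ 0.16 -0.08  0.15]
```

>>> {"op": "send_rows", "data": {"targets": [[[-0.3,0,-2,0,0],[-0.5,0,-4,0,0],[0,0,-5,0,0],[0,0,-5,0,0],[0,0,-5,0,0],[0,3,-2,0,0],[4,3,0,0,0],[4.5,2,0,0,0]]]}}

```text
t: 19.9
eef_pos: [0.6542, 0.0641, 0.3054]
eef_rot: [-1.043, -2.963, -0.001]
force: [-0.2, 0.2, -0.6]
width: 0.0007
grasp_force: 0.0
```

>>> {"op": "send_rows", "data": {"targets": [[[4.5,1.5,0,0,0],[4.5,1.5,0,0,0],[4.5,1.5,0,0,0],[4.5,0,0,0,0],[3,0,0,0,0],[0,0,0,0,0],[0,0,0,0,0],[0,0,0,0,0]]]}}

```text
t: 20.9
eef_pos: [0.5193, 0.2287, 0.3057]
eef_rot: [1.044, 2.963, -0.0]
force: [0.5, -0.3, 0.5]
width: 0.0008
grasp_force: 0.0
```

```bash
python3 -c "
from h import *
rep()
b=snap('top','t7');a=snap('scene','s7')
im=np.hstack([cv2.resize(b['pixels'][115:255,215:345],None,fx=3,fy=3,interpolation=2),cv2.resize(a['pixels'][115:255,155:285],None,fx=3,fy=3,interpolation=2)])
im=np.vstack([im,np.hstack([cv2.resize(c['pixels'],(390,180)) for c in(b,a)])]);cv2.imwrite('pics/m7.png',im)
P=[c2w(np.array([-96-r*np.cos(-.77),0,94+r*np.sin(-.77)])/1e3) for r in(67,82)]
print(((proj(b,P)-[215,115])*3).round(),((proj(a,P)-[155,115])*3+[390,0]).round())
E=[c2w(np.array([-25,y,138])/1e3) for y in(-120,120)]
print(((proj(b,E)-[215,115])*3).round())"
```

```text
t 20.9 tip(ch,mm) [ 133.6 -125.8  283.7] F [ 0.5 -0.3  0.5] Fch [-0.5 -0.1]
tool x in ch [ 1.    -0.002] turn to align deg -0.1
[[264. 135.]
 [271. 127.]] [[517. 349.]
 [508. 366.]]
[[ 31. 134.]
 [315. 359.]]
```

View pics/m7.png

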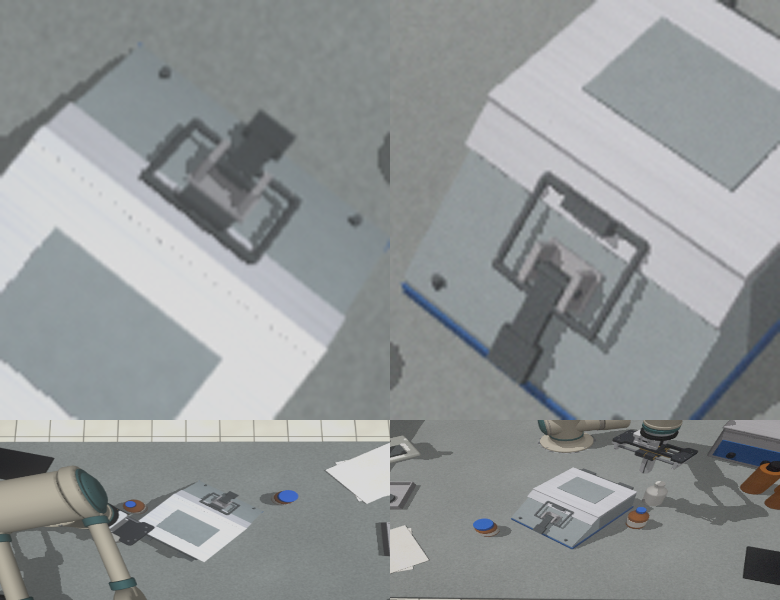

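The lever end is at about (515,352), against (517,349) predicted for fully shut. The bar is drawn up against the keeper at about (590,210). The bottles still stand, so I'm handing it in.

```bash
python3 -c "
from h import *
print(finish_job())"
```

```text
the job is handed in; nothing more can be done
None
```

The job is handed in: the final pictures show the lid shut, the wire loop hooked behind the keeper, the lever flat on its stop and the three bottles still standing, after about 21 s of robot time.

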